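Nest the glue cup in its bench pot without jamming it

TASK

Put the larger glue cup upright into the rubber-lined steel pot on the bench, then press it down gently until the gap between the underside of the cup's bead and the pot's rim is about 10 mm, and let go. Do not drop it in, press it hard or drive it down until it jams: it must come out easily again. Leave the small cup and the other things on the bench where they are.

Things in the scene. Friction and masses are not known exactly. Their poses are not given: they have to be found in the camera images.
- big_cup: The larger of two open aluminium glue cups (told apart by size). Origin: centre of its underside, z up its axis. Outer radius tapers from 36 mm at the underside to 46 mm at its rim, 94 mm up; wall 3 mm. A bead (flange, radius 54 mm, 6 mm thick) runs round it near the rim; a wooden handle bar spans the mouth on two wire struts. 0.14 to 0.28 kg. Starts upright on the bench.
- big_cup_bar (a point): Centre of the big cup's wooden handle bar, on the cup's axis 130 mm above its underside. The bar is 56 mm long along the cup's x, 14 mm thick along y (pinch it along y, from above) and 18 mm high; the 6 mm struts slope from its ends to the rim. Axes as the cup's.
- big_cup_bead (a point): Point on the big cup's axis level with the underside of its bead, 82 mm above the cup's underside.
- bench_pot: Tapered steel pot, open at the top, on a round plywood board (radius 66 mm, 12 mm thick) fixed to the bench. Origin: centre of the board's underside, on the bench; z up. Pot outer radius 44 mm at its bottom, 54 mm at its rim 102 mm above the bench; wall 4 mm. Inside sits a black rubber liner cup.
- pot_rim (a point): Centre of the bench pot's mouth, level with its rim, 102 mm above the bench.
- liner_floor (a point): Centre of the inner floor of the black rubber liner cup inside the bench pot: 58 mm below the pot's rim when joint liner is 0, moving down with it. The liner's inner radius is 39 mm at this floor and 46 mm at its mouth, 56 mm higher: the big cup enters freely, about 3 mm clearance all round, and stands on this floor.
- liner (a joint): How far the liner is pushed down into the pot (m); starts at 0 to 0.004. The cup's weight does not move it: it slides stiffly, at about 5 N rising to 8.5 N (1 N more at 15 mm/s, far more if struck), and stays where left. At 0.024 it is jammed and the bead is down on the pot's rim: with the cup standing in it, gap between bead and rim = 0.024 minus this value.
- small_cup: The smaller glue cup, same form as the big one: underside radius 24 mm, bead radius 37 mm, 105 mm tall over its bar. Origin: centre of its underside. Not to be used or moved.
- chisel: Wood-handled chisel lying along its x, 240 mm long, 26 mm thick. A bystander.
- offcut: Pale wooden strip 200 x 24 x 18 mm lying on the bench. A bystander.
- mallet: Wooden mallet lying down, head 70 x 120 x 60 mm, handle 240 mm; origin under the middle of its length. A bystander.
- glue_bottle: White plastic bottle, diameter 62 mm, 170 mm tall, red cap; origin under its centre. A bystander.
- tape_roll: Roll of paper tape lying flat, diameter 100 mm, 25 mm high. A bystander.
- plane: Iron hand plane 240 x 60 mm, about 110 mm high; origin under its centre. A bystander.
- block: Wooden block 70 x 45 x 40 mm. A bystander.
Things that resemble listed ones, but are neither listed nor needed, are in the scene too. Leave any green look-alike of the bench_pot alone.

How it is judged:
By the outcome, as a careful person would: the job done as asked, in the order asked, and still so for the second after the job is handed in, with the robot touching nothing.
It also fails if it takes over 38 s, if anything falls off the work surface, if the arm or the gripper's body presses on something with over 40 N, if the wrist force passes 120 N, or if a joint passes its speed limit or range.

ROBOT

A 6-joint arm with a two-finger parallel gripper is mounted at the origin on the work surface. World frame = base frame: x ahead of the robot, y to its left, z up, the work surface at z = 0. Lengths are in m, angles in rad, forces in N, time in s.
With the tool pointing down it reaches from about 0.35 to 0.875 m from the base axis. Payload 4.2 kg.
Tool frame: the origin (TCP) lies between the finger pads; the fingertips stand 11 mm ahead of it and the grasp point (between the pads) lies 8 mm behind it (manip.tip_reach is the distance from the TCP to the fingertips, in m); z points along the fingers, y is the line along which they close (so a half turn about z gives the same grasp; the last joint's range is limited). The gripper opens to 85 mm and grips with 20 to 120 N. Pads are 22 mm wide; open, the fingers measure 114 mm over their backs; the gripper's body (76 mm by 85 mm) begins 54 mm behind the grasp point. The pads swing forward as they close: fully open they stand 13 mm farther back than shut.
Start: joints at [0.259, 0.385, 0.008, 0, -1.194, -0.259], TCP at [0.625, 0, 0.242] pointing down, gripper open.
Joint ranges: [-3.14, 3.14], [-1.21, 2.06], [-1.07, 1.41], [-3.16, 2.05], [-2.99, -0.16], [-3.1, 3.1]. Speed limits (rad/s): [2.79, 2.79, 3.14, 3.14, 3.14, 3.14].

INTERFACE

Orientations are given as a rotation vector (axis times angle).
In Python, from bench import manip gives the robot as it stands. The module is installed in compiled form; this text tells all that it offers.
- The arm moves only by the shell command python3 -m handwheel 'ROWS'. ROWS is a JSON object of lists of equal length, an entry for each row: "xyz": the shift along the tool's x, y, z in cm, a list of three; "angular": the turn, a rotation vector about the tool's x, y, z in rad, a list of three; "hand": the gripper command: -1 is shut, 1 is fully open, values between are in proportion. A call has 1 to 12 rows; each row shifts and turns the commanded pose from where the row before left it, along the tool's axes as they then stand; what a row does not reach is not made up. A row lasts 1/10 s, in which the tool goes at most 50 mm and 8.59 degrees, less where a joint would pass 70% of its speed; a pose out of reach is approached as far as the arm can. A call is refused whole if a number of a shift passes 5 or a number of a turn 0.15, either way. A call with a gripper value outside its range is refused whole. The fingers move at their own pace and stop on an object; the grip force is fixed at half the most. Time passes only in rows, so rows that do not move let the fingers close. It gives the time, the measured TCP pose, the force, the opening and the grip force at its end, in the units of the state.
- manip.get_obs(): the state, without advancing time (a new reading comes with each control period).
- manip.grab_frame(name): name is "scene" or "side" or "wrist"; returns the picture (384x512x3 uint8, red, green, blue); there is no depth.
- manip.calibration(name): a dict with "K" (3x3 intrinsics, pixels), "position" and "orientation" of the camera in the world. Camera axes: x right, y down, z forward; pixel columns grow to the right and rows downward; lengths in m; the calibration is good to about 2 mm. The wrist camera is an equidistant fisheye: a pixel r from the principal point sees the ray r / f radians off the axis. A picture is of the moment at which its call begins: read the wrist's pose just before it. calibration takes no time and is no camera call; for the wrist camera it gives the pose at the moment of the call.
- manip.close_job(): hands the job in; it is judged then, once.
The state is a dict: "time": time; "q": joint angles; "dq": joint speeds; "tau": joint torques, N m; "eef_pos": TCP position; "eef_rot": TCP orientation; "contact_force": force on the tool from outside, world axes, zero at the start; "torque": the same for the moment, N m; "opening": finger opening in m; "finger_force": force on a finger pad.
Only numpy, scipy, OpenCV 4.12 (cv2) and the standard library are available. Lean on these libraries where they do the work, as an engineer would, in place of code of your own. Each camera call takes 0.05 s, during which the arm holds its last target. There are 200 camera calls.

## Working session

There is one attempt and no reset: what is moved stays moved. The work goes in short steps, Python scripts to look and compute and a shell command to move; the robot and the scene stay as the last step left them, time stands still between calls to the robot, and variables do not carry over. Pictures are saved under pics/ and viewed, at most 10 in all, crops included, and the job is handed in when it is done.

```bash
mkdir -p pics; cat > h.py <<'E'
import numpy as np, cv2
from scipy.spatial.transform import Rotation as R
from bench import manip
def rot(c):
    o=np.array(c["orientation"],float)
    return o if o.shape==(3,3) else R.from_rotvec(o).as_matrix()
def ray(name,uv,c=None):
    c=c or manip.calibration(name);K=np.array(c["K"]);x=(uv[0]-K[0,2])/K[0,0];y=(uv[1]-K[1,2])/K[1,1]
    if name=="wrist":
        r=np.hypot(x,y);s=np.sin(r)/max(r,1e-9);d=np.array([x*s,y*s,np.cos(r)])
    else: d=np.array([x,y,1.])
    return np.array(c["position"]),rot(c)@d
def onz(name,uv,z,c=None):
    p,d=ray(name,uv,c);return p+d*(z-p[2])/d[2]
def grab(name,fn):
    im=np.asarray(manip.grab_frame(name));cv2.imwrite(f"pics/{fn}.png",im[:,:,::-1]);return im
E
python3 - <<'E'
from h import *
a=grab("scene","s0");b=grab("side","d0");w=grab("wrist","w0")
for n in("scene","side","wrist"):print(n,manip.calibration(n))
m=np.vstack([a,b])
cv2.imwrite("pics/m0.png",cv2.resize(np.hstack([a,b]),(800,300))[:,:,::-1])
print(manip.get_obs(),manip.tip_reach)
E
```

```text
scene {'K': array([[482.04520258,   0.        , 253.30411629],
       [  0.        , 482.04520258, 195.17801915],
       [  0.        ,   0.        ,   1.        ]]), 'position': array([ 1.27415649, -0.27814176,  1.31368887]), 'orientation': array([-2.08498778, -1.64320999,  0.46378226])}
side {'K': array([[386.28272421,   0.        , 249.51616963],
       [  0.        , 386.28272421, 187.10172125],
       [  0.        ,   0.        ,   1.        ]]), 'position': array([ 0.23807332, -0.64992823,  0.87939898]), 'orientation': array([-2.41757169,  0.50179375, -0.20235902])}
wrist {'K': array([[297.31863964,   0.        , 257.20993032],
       [  0.        , 297.31863964, 191.30745796],
       [  0.        ,   0.        ,   1.        ]]), 'position': array([ 0.62490597, -0.07929394,  0.37271381]), 'orientation': array([-1.17133749e-03, -3.10124549e+00, -4.90772814e-01])}
{'time': 0.15, 'q': array([ 2.58607151e-01,  3.85414906e-01,  6.95986726e-03, -3.20579908e-04,
       -1.19400257e+00, -2.58594824e-01]), 'dq': array([ 0.00037381, -0.00337201,  0.00339167,  0.00303857, -0.0003302 ,
        0.00131095]), 'tau': array([-6.03353892e-04, -3.92678475e+01,  1.88581592e+01,  4.18858320e+00,
       -3.39302780e-03,  5.70479813e-06]), 'eef_pos': array([6.24592819e-01, 1.57829780e-05, 2.41464281e-01]), 'eef_rot': array([ 2.22041409e+00, -2.22064919e+00, -1.71590694e-03]), 'contact_force': array([ 0.064372  , -0.69613155,  0.37074093]), 'torque': array([ 0.00594055, -0.02599988, -0.05124343]), 'finger_force': 0.0, 'opening': 0.0850837047989717} 0.011
```

View pics/s0.png

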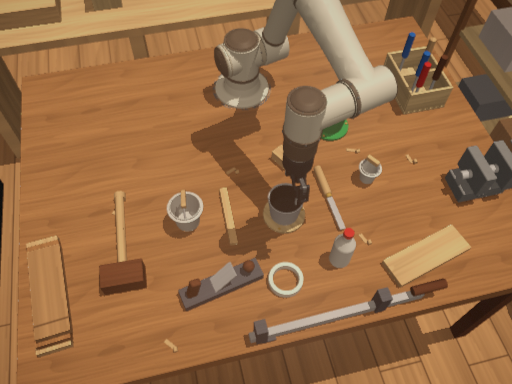

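View pics/d0.png

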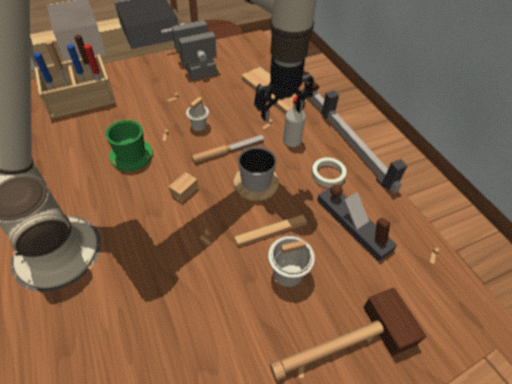

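Scene view: candidates for the cup are the larger one at scene (185,210)/side (291,260) and the smaller one at scene (370,170)/side (198,118). I choose the larger. For the pot, the steel one is at scene (286,204)/side (257,172), and the green look-alike at side (128,145) is to be left alone. Next is a close crop to check this and read pixels.

```bash
python3 - <<'E'
import cv2,numpy as np
a=cv2.imread("pics/s0.png");b=cv2.imread("pics/d0.png")
f=lambda i,x,y:cv2.resize(i[y:y+75,x:x+100],(400,300),interpolation=cv2.INTER_CUBIC)
cv2.imwrite("pics/c0.png",np.vstack([np.hstack([f(a,140,170),f(a,240,165)]),np.hstack([f(b,240,220),f(b,208,132)])]))
E
```

```text
(no output)
```

View pics/c0.png

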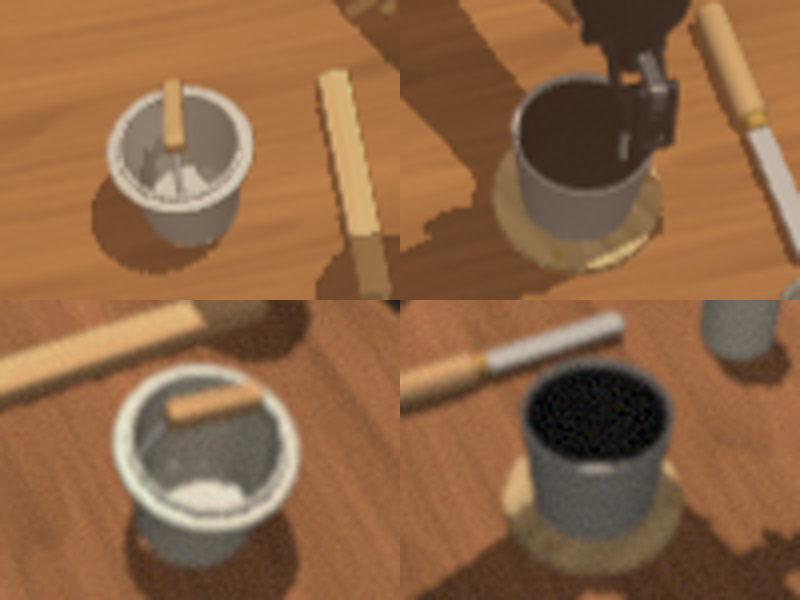

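The crop confirms the choice: top left and bottom left show the big cup with its handle bar, bead centre at scene (185,207)/side (291.5,256.5). On the right is the steel pot with its black liner, rim centre at scene (286,199)/side (257,160).

```bash
python3 - <<'E'
from h import *
f=lambda x,y,ox,oy:((x)/4+ox,(y)/4+oy)
def sh(l,s,d,z):
    A=onz("scene",s,z)[:2];B=onz("side",d,z)[:2]
    p,u=ray("scene",s);q,v=ray("side",d)
    t=np.linalg.lstsq(np.c_[u,-v],q-p,rcond=None)[0];print(l,A.round(4),B.round(4),"tri",((p+t[0]*u+q+t[1]*v)/2).round(4))
sh("bead",f(180.5,149,140,170),f(206,146,240,220),.087)
sh("bar",f(173,112,140,170),f(213,99,240,220),.139)
sh("pot",f(183.5,135,240,165),f(197,111.5,208,132),.102)
for n,e,o in(("scene",[(173,82),(174,143)],(140,170)),("side",[(168,105),(260,87)],(240,220))):
    P=[onz(n,f(*x,*o),.137)[:2] for x in e];d=P[1]-P[0];print(n,"bar ends",np.round(P,4),np.linalg.norm(d),np.degrees(np.arctan2(d[1],d[0])))
o=manip.get_obs();print(R.from_rotvec(o["eef_rot"]).as_matrix().round(2))
print("offcut/bottle",onz("scene",(342,250),.1))
E
```

```text
bead [ 0.5192 -0.289 ] [ 0.5171 -0.2927] tri [ 0.5179 -0.2901  0.0837]
bar [ 0.5194 -0.2888] [ 0.516  -0.2918] tri [ 0.5173 -0.2893  0.1351]
pot [0.5682 0.0057] [0.5647 0.0036] tri [0.5662 0.0065 0.0986]
scene bar ends [[ 0.4928 -0.2846]
 [ 0.544  -0.2923]] 0.05176529205746919 -8.470196012145351
side bar ends [[ 0.4921 -0.2844]
 [ 0.5445 -0.2943]] 0.053349211423026184 -10.770426815519299
[[-0. -1. -0.]
 [-1.  0. -0.]
 [ 0.  0. -1.]]
offcut/bottle [0.76481904 0.11274618 0.1       ]
```

```bash
python3 -m handwheel '{"xyz":[[2.9,1.07,0],[2.9,1.07,0],[2.9,1.07,0],[2.9,1.07,0],[2.9,1.07,0],[2.9,1.07,0],[2.9,1.07,0],[2.9,1.07,0],[2.9,1.07,0],[2.9,1.07,0],[0,0,0]],"angular":[[0,0,0],[0,0,0],[0,0,0],[0,0,0],[0,0,0],[0,0,0],[0,0,0],[0,0,0],[0,0,0],[0,0,0],[0,0,0]],"hand":[1,1,1,1,1,1,1,1,1,1,1]}'
python3 -m handwheel '{"xyz":[[0,0,0],[0,0,0],[0,0,0],[0,0,0],[0,0,0],[0,0,0],[0,0,0],[0,0,0],[0,0,0],[0,0,0],[0,0,0],[0,0,0]],"angular":[[0,0,-0.14],[0,0,-0.14],[0,0,-0.14],[0,0,-0.14],[0,0,-0.14],[0,0,-0.14],[0,0,-0.14],[0,0,-0.14],[0,0,-0.14],[0,0,-0.145],[0,0,0],[0,0,0]],"hand":[1,1,1,1,1,1,1,1,1,1,1,1]}'
python3 - <<'E'
from h import *
o=manip.get_obs();c=manip.calibration("wrist");im=grab("wrist","w1")
print(o["eef_pos"].round(4),R.from_rotvec(o["eef_rot"]).as_matrix().round(3),o["time"],o["q"].round(2),c)
E
```

```text
time: 1.25
eef_pos: [0.5165, -0.2925, 0.2418]
eef_rot: [2.216, -2.225, -0.001]
contact_force: [-1.2, 0.2, -0.4]
opening: 0.0853
finger_force: 0.0
time: 2.45
eef_pos: [0.518, -0.2895, 0.2421]
eef_rot: [-3.13, 0.264, 0.001]
contact_force: [-0.2, -0.3, 0.5]
opening: 0.0854
finger_force: 0.0
[ 0.518  -0.2895  0.2421] [[ 0.986 -0.168 -0.   ]
 [-0.168 -0.986  0.   ]
 [-0.    -0.    -1.   ]] 2.45 [-0.24  0.33 -0.07 -0.   -1.17  1.64] {'K': array([[297.31863964,   0.        , 257.20993032],
       [  0.        , 297.31863964, 191.30745796],
       [  0.        ,   0.        ,   1.        ]]), 'position': array([ 0.59620405, -0.30305529,  0.37330657]), 'orientation': array([ 1.88244598, -2.23010453, -0.35382577])}
```

View pics/w1.png

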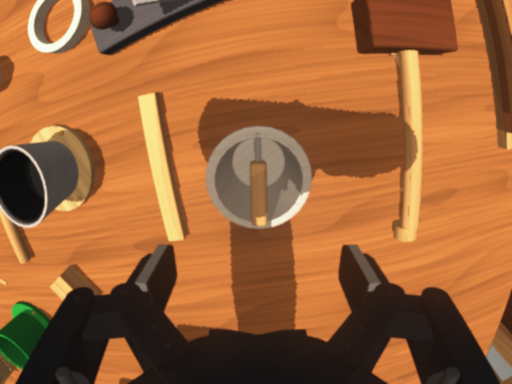

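The wrist view shows the big cup centred below, with its bead centre at about (259.5,177). Its bar runs nearly vertically in the image, from (258,163) to (260,223).

```bash
python3 - <<'E'
from h import *
for uv,z in(((259.5,177.2),.088),((258.5,163),.139),((260.5,216),.139),((259.5,190),.139)):print(onz("wrist",uv,z).round(4))
a,b=onz("wrist",(258.5,163),.139),onz("wrist",(260.5,216),.139);d=a-b;print(np.linalg.norm(d),np.degrees(np.arctan2(d[1],d[0])))
E
```

```text
[ 0.519  -0.2922  0.088 ]
[ 0.5446 -0.2953  0.139 ]
[ 0.4988 -0.2893  0.139 ]
[ 0.5219 -0.2923  0.139 ]
0.04620270293322412 -7.452102382348216
```

```bash
python3 -m handwheel '{"xyz":[[0.1,0.2,2],[0,0,2],[0,0,2],[0,0,2],[0,0,2],[0,0,1],[0,0,0.7],[0,0,0.3],[0,0,0],[0,0,0]],"angular":[[0,0,-0.02],[0,0,0],[0,0,0],[0,0,0],[0,0,0],[0,0,0],[0,0,0],[0,0,0],[0,0,0],[0,0,0]],"hand":[1,1,1,1,1,1,1,1,1,1]}'
python3 -m handwheel '{"xyz":[[0,0,0],[0,0,0],[0,0,0],[0,0,0],[0,0,0],[0,0,0],[0,0,0],[0,0,0],[0,0,0],[0,0,0]],"angular":[[0,0,0],[0,0,0],[0,0,0],[0,0,0],[0,0,0],[0,0,0],[0,0,0],[0,0,0],[0,0,0],[0,0,0]],"hand":[-1,-1,-1,-1,-1,-1,-1,-1,-1,-1]}'
```

```text
time: 3.5
eef_pos: [0.5192, -0.2923, 0.1231]
eef_rot: [3.133, -0.229, 0.002]
contact_force: [0.3, -0.9, 0.5]
opening: 0.0857
finger_force: 0.0
time: 4.5
eef_pos: [0.5187, -0.2921, 0.1224]
eef_rot: [3.133, -0.229, 0.0]
contact_force: [0.2, 1.5, 0.6]
opening: 0.0131
finger_force: 58.9
```

```bash
python3 -m handwheel '{"xyz":[[0,0,-0.7],[0,0,-1.5],[0,0,-2],[0,0,-2],[0,0,-2],[0,0,-2],[0,0,-2],[0,0,-1.5],[0,0,-0.7],[0,0,0]],"angular":[[0,0,0],[0,0,0],[0,0,0],[0,0,0],[0,0,0],[0,0,0],[0,0,0],[0,0,0],[0,0,0],[0,0,0]],"hand":[-1,-1,-1,-1,-1,-1,-1,-1,-1,-1]}'
python3 -m handwheel '{"xyz":[[0.04,-1.5,0],[0.04,-2.8,0],[0.04,-3,0],[0.04,-3,0],[0.04,-3,0],[0.04,-3,0],[0.04,-3,0],[0.04,-3,0],[0.04,-3,0],[0.04,-2.7,0],[0.04,-1.5,0],[0,-0.5,0]],"angular":[[0,0,0],[0,0,0],[0,0,0],[0,0,0],[0,0,0],[0,0,0],[0,0,0],[0,0,0],[0,0,0],[0,0,0],[0,0,0],[0,0,0]],"hand":[-1,-1,-1,-1,-1,-1,-1,-1,-1,-1,-1,-1]}'
python3 -m handwheel '{"xyz":[[0,0,0],[0,0,0],[0,0,0],[0,0,0]],"angular":[[0,0,0],[0,0,0],[0,0,0],[0,0,0]],"hand":[-1,-1,-1,-1]}'
python3 - <<'E'
from h import *
a=grab("scene","s2");b=grab("side","d2");c=manip.calibration("wrist");w=grab("wrist","w2")
o=manip.get_obs();print(o["eef_pos"],o["eef_rot"],o["contact_force"],o["time"],o["opening"])
f=lambda i,x,y:cv2.resize(i[y:y+75,x:x+100],(400,300),interpolation=cv2.INTER_CUBIC)
cv2.imwrite("pics/c2.png",np.vstack([np.hstack([f(a,240,125),f(a,240,165)]),np.hstack([f(b,208,102),cv2.resize(w,(400,300))])])[:,:,::-1])
E
```

```text
time: 5.5
eef_pos: [0.5187, -0.2922, 0.2671]
eef_rot: [3.133, -0.229, 0.002]
contact_force: [-0.7, 0.6, -2.4]
opening: 0.0128
finger_force: 58.6
time: 6.7
eef_pos: [0.5662, 0.0056, 0.2653]
eef_rot: [3.133, -0.226, -0.003]
contact_force: [-0.1, -0.3, -1.5]
opening: 0.0135
finger_force: 58.7
time: 7.1
eef_pos: [0.5664, 0.0032, 0.2664]
eef_rot: [3.133, -0.231, 0.0]
contact_force: [0.3, -0.2, -2.0]
opening: 0.0131
finger_force: 58.7
[0.56652713 0.00357797 0.266381  ] [-3.13314430e+00  2.30020474e-01 -1.13818539e-04] [ 0.37667396  0.29800721 -1.83112475] 7.25 0.012805620662998533
```

View pics/c2.png

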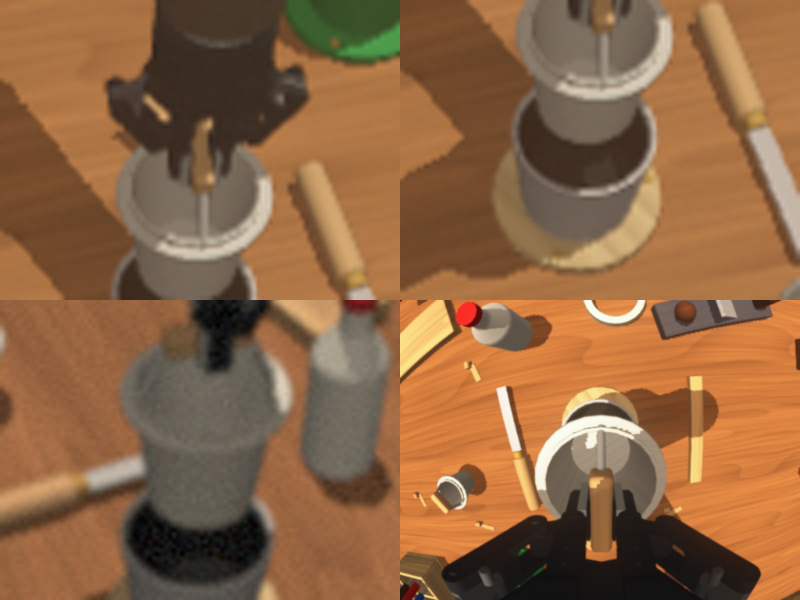

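The cup hangs upright over the pot. Its bead centre is at about scene (288.5,174.5) and side (259.9,125.5). I'll compare this with the pot rim in the same cameras.

```bash
python3 - <<'E'
from h import *
z=.2664+.008-.130+.086
print(onz("scene",(288.5,125+199/4),z)[:2],onz("side",(208+207.5/4,102+94.5/4),z)[:2])
# pot rim rechecked in old frames: ellipse fit on liner mask
for n,(x,y) in(("s0",(240,165)),("s2",(240,165)),("d0",(208,132))):
    im=cv2.imread(f"pics/{n}.png")[y:y+75,x:x+100]; print(n,"pot edge rows")
for n,uv in(("scene",(285.9,198.8)),("side",(257.3,159.9))):print(onz(n,uv,.102)[:2])
# lateral directions
for n in("scene","side"):print(n,rot(manip.calibration(n))[:,0].round(2))
# cup axis in wrist frame
c=manip.calibration("wrist");print(onz("wrist",((600-400)*512/400,(480-300)*384/300),z)[:2])
E
```

```text
[0.57024875 0.00361584] [ 0.56526739 -0.00069004]
s0 pot edge rows
s2 pot edge rows
d0 pot edge rows
[0.56834942 0.00575354]
[0.56481231 0.00348053]
scene [0.24 0.97 0.01]
side [ 0.91 -0.4   0.02]
[0.56605907 0.00428368]
```

```bash
python3 -m handwheel '{"xyz":[[0,-0.1,0.8],[0,-0.1,1],[0,0,1],[0,0,1],[0,0,1],[0,0,1],[0,0,1],[0,0,0.7],[0,0,0.5],[0,0,0],[0,0,0]],"angular":[[0,0,0],[0,0,0],[0,0,0],[0,0,0],[0,0,0],[0,0,0],[0,0,0],[0,0,0],[0,0,0],[0,0,0],[0,0,0]],"hand":[-1,-1,-1,-1,-1,-1,-1,-1,-1,-1,-1]}'
python3 - <<'E'
from h import *
a=grab("scene","s3");b=grab("side","d3")
f=lambda i,x,y:cv2.resize(i[y:y+75,x:x+100],(400,300),interpolation=cv2.INTER_CUBIC)
cv2.imwrite("pics/c3.png",np.hstack([f(a,240,155),f(b,208,122)])[:,:,::-1])
o=manip.get_obs();print(o["eef_pos"],o["contact_force"],o["torque"],o["time"])
E
```

```text
time: 8.35
eef_pos: [0.5671, 0.0061, 0.1866]
eef_rot: [3.133, -0.229, 0.001]
contact_force: [-0.1, -1.0, -1.5]
opening: 0.0129
finger_force: 58.7
[0.56725705 0.00610339 0.18688357] [ 0.40763993 -0.80993596 -1.57498526] [0.00797427 0.09187183 0.00492035] 8.45
```

View pics/c3.png

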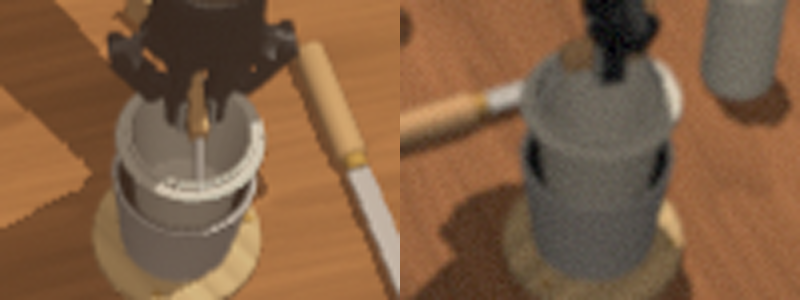

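The cup is inside the mouth with even dark gaps left and right in the side view (near 537 and 660). Lowering it slowly now.

```bash
python3 -m handwheel '{"xyz":[[0,0,0.5],[0,0,0.5],[0,0,0.3],[0,0,0.2],[0,0,0.1],[0,0,0.1],[0,0,0],[0,0,0],[0,0,0]],"angular":[[0,0,0],[0,0,0],[0,0,0],[0,0,0],[0,0,0],[0,0,0],[0,0,0],[0,0,0],[0,0,0]],"hand":[-1,-1,-1,-1,-1,-1,-1,-1,-1]}'
for i in 1 2 ; do python3 -m handwheel '{"xyz":[[0,0,0.1],[0,0,0],[0,0,0]],"angular":[[0,0,0],[0,0,0],[0,0,0]],"hand":[-1,-1,-1]}' | egrep "eef_pos|contact|time"; done
python3 -m handwheel '{"xyz":[[0,0,0.1],[0,0,0],[0,0,0]],"angular":[[0,0,0],[0,0,0],[0,0,0]],"hand":[-1,-1,-1]}' | egrep "eef_pos|contact|time"
python3 -m handwheel '{"xyz":[[0,0,0.1],[0,0,0],[0,0,0]],"angular":[[0,0,0],[0,0,0],[0,0,0]],"hand":[-1,-1,-1]}' | egrep "eef_pos|contact|time"
```

```text
time: 9.35
eef_pos: [0.5669, 0.0061, 0.1694]
eef_rot: [-3.133, 0.229, -0.0]
contact_force: [0.2, 0.7, -1.3]
opening: 0.0134
finger_force: 58.7
time: 9.65
eef_pos: [0.5668, 0.0061, 0.1683]
contact_force: [0.9, -0.3, -2.1]
time: 9.95
eef_pos: [0.5668, 0.006, 0.1673]
contact_force: [0.2, -0.2, -1.3]
time: 10.25
eef_pos: [0.5668, 0.006, 0.1663]
contact_force: [-0.8, -0.5, -2.2]
time: 10.55
eef_pos: [0.5669, 0.006, 0.1653]
contact_force: [-0.0, 0.2, -1.5]
```

```bash
python3 -m handwheel '{"xyz":[[0,0,0.1],[0,0,0],[0,0,0]],"angular":[[0,0,0],[0,0,0],[0,0,0]],"hand":[-1,-1,-1]}' | egrep "eef_pos|contact|time"
python3 -m handwheel '{"xyz":[[0,0,0.1],[0,0,0],[0,0,0]],"angular":[[0,0,0],[0,0,0],[0,0,0]],"hand":[-1,-1,-1]}' | egrep "eef_pos|contact|time"
python3 -m handwheel '{"xyz":[[0,0,0.1],[0,0,0],[0,0,0]],"angular":[[0,0,0],[0,0,0],[0,0,0]],"hand":[-1,-1,-1]}' | egrep "eef_pos|contact|time"
python3 -m handwheel '{"xyz":[[0,0,0.1],[0,0,0],[0,0,0]],"angular":[[0,0,0],[0,0,0],[0,0,0]],"hand":[-1,-1,-1]}' | egrep "eef_pos|contact|time"
```

```text
time: 10.85
eef_pos: [0.5668, 0.006, 0.1643]
contact_force: [-1.0, -0.9, -1.7]
time: 11.15
eef_pos: [0.567, 0.0061, 0.1634]
contact_force: [-0.2, -0.2, -1.5]
time: 11.45
eef_pos: [0.5673, 0.0062, 0.163]
contact_force: [-1.3, 2.3, 3.3]
time: 11.75
eef_pos: [0.5672, 0.0061, 0.1615]
contact_force: [-0.4, 1.1, 4.2]
```

```bash
python3 -m handwheel '{"xyz":[[0,0,0.1],[0,0,0.1],[0,0,0.1],[0,0,0.1],[0,0,0],[0,0,0]],"angular":[[0,0,0],[0,0,0],[0,0,0],[0,0,0],[0,0,0],[0,0,0]],"hand":[-1,-1,-1,-1,-1,-1]}' | egrep "eef_pos|contact|time"
python3 -m handwheel '{"xyz":[[0,0,0.1],[0,0,0.1],[0,0,0.1],[0,0,0],[0,0,0]],"angular":[[0,0,0],[0,0,0],[0,0,0],[0,0,0],[0,0,0]],"hand":[-1,-1,-1,-1,-1]}' | egrep "eef_|contact|time|open"
python3 - <<'E'
from h import *
b=grab("side","d4");a=grab("scene","s4");P=[manip.get_obs() for _ in range(3)]
print([o["eef_pos"][2] for o in P])
f=lambda i,x,y:cv2.resize(i[y:y+60,x:x+80],(400,300),interpolation=cv2.INTER_CUBIC)
cv2.imwrite("pics/c4.png",np.hstack([f(a,245,170),f(b,218,137)])[:,:,::-1])
E
```

```text
time: 12.35
eef_pos: [0.567, 0.0061, 0.1572]
contact_force: [0.3, 1.8, 3.7]
time: 12.85
eef_pos: [0.567, 0.0061, 0.1542]
eef_rot: [-3.133, 0.229, -0.0]
contact_force: [1.1, 2.1, 2.9]
opening: 0.0128
[np.float64(0.15428649858627885), np.float64(0.15428649858627885), np.float64(0.15428649858627885)]
```

View pics/c4.png

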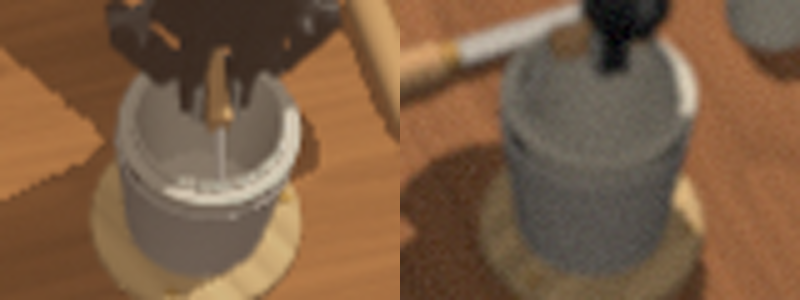

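The bead now sits just above the rim, with the cup upright and centred. The computed gap is 11.8 mm, so I press 1.8 mm more, then open and retreat.

```bash
python3 -m handwheel '{"xyz":[[0,0,0.09],[0,0,0.09],[0,0,0],[0,0,0],[0,0,0]],"angular":[[0,0,0],[0,0,0],[0,0,0],[0,0,0],[0,0,0]],"hand":[-1,-1,-1,-1,-1]}' | egrep "eef_pos|contact|time"
python3 -m handwheel '{"xyz":[[0,0,0],[0,0,0],[0,0,0],[0,0,0],[0,0,0],[0,0,0],[0,0,0],[0,0,0]],"angular":[[0,0,0],[0,0,0],[0,0,0],[0,0,0],[0,0,0],[0,0,0],[0,0,0],[0,0,0]],"hand":[-0.8,-0.6,-0.4,-0.2,0,0.2,0.2,0.2]}' | egrep "eef_pos|contact|time|open|fing"
python3 -m handwheel '{"xyz":[[0,0,-0.5],[0,0,-1],[0,0,-1.5],[0,0,-2],[0,0,-2],[0,0,-2],[0,0,-2],[0,0,-1],[0,0,0]],"angular":[[0,0,0],[0,0,0],[0,0,0],[0,0,0],[0,0,0],[0,0,0],[0,0,0],[0,0,0],[0,0,0]],"hand":[0.2,0.2,0.2,0.2,0.2,0.2,0.2,0.2,0.2]}' | egrep "eef_pos|contact|time|open"
python3 - <<'E'
from h import *
b=grab("side","d5");a=grab("scene","s5")
f=lambda i,x,y:cv2.resize(i[y:y+60,x:x+80],(400,300),interpolation=cv2.INTER_CUBIC)
cv2.imwrite("pics/c5.png",np.hstack([f(a,245,170),f(b,218,137)])[:,:,::-1])
E
```

```text
time: 13.45
eef_pos: [0.5669, 0.0061, 0.1525]
contact_force: [0.6, 0.6, 4.8]
time: 14.25
eef_pos: [0.5668, 0.0061, 0.1525]
contact_force: [-0.5, -0.5, -0.2]
opening: 0.0513
finger_force: 0.0
time: 15.15
eef_pos: [0.5676, 0.0062, 0.2747]
contact_force: [0.8, 0.8, -0.4]
opening: 0.0512
```

View pics/c5.png

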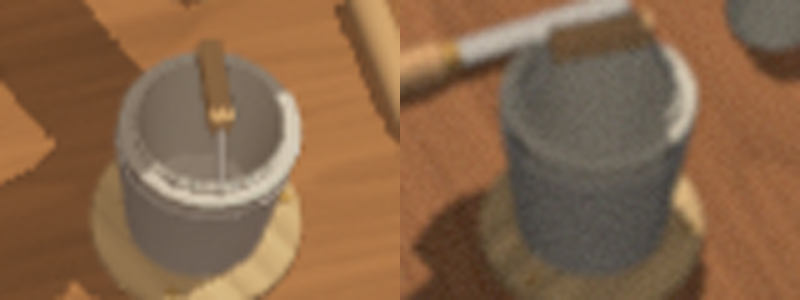

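The cup stands upright in the pot, its bead level just above the rim at scene about (287,198), and the gripper is clear above it.

```bash
python3 -c "
from bench import manip
print(manip.close_job())"
```

```text
the job is handed in; nothing more can be done
None
```

The larger glue cup stands upright in the rubber-lined pot, pressed down gently to a gap of about 10 mm (worked out from the arm's height readings) and released, and the job was handed in at about 15 s.

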